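# Unstack the watchmaker's bench ware and lay it out

### The arm

A 7-joint arm with a two-finger parallel gripper is mounted at the origin on the work surface. World frame = base frame: x ahead of the robot, y to its left, z up, the work surface at z = 0. Lengths are in m, angles in rad, forces in N, time in s.
With the tool pointing down it reaches from about 0.425 to 0.8 m from the base axis. Payload 8.3 kg.
Tool frame: the origin (TCP) lies at the very end of the fingers, on their centre line; the grasp point (between the pads) lies 19 mm behind it (manip.grip_point_offset is the distance from the TCP to the grasp point, in m); z points along the fingers, y is the line along which they close (so a half turn about z gives the same grasp; the last joint's range is limited). The gripper opens to 85 mm and grips with 20 to 120 N. Pads are 22 mm wide; open, the fingers measure 114 mm over their backs; the gripper's body (76 mm by 85 mm) begins 54 mm behind the grasp point. The pads swing forward as they close: fully open they stand 13 mm farther back than shut.
Start: joints at [1.116, 0.383, 0.016, 1.37, -0.006, 1.388, -0.046], TCP at [0.239, -0.578, 0.231] pointing down, gripper open.
Joint ranges: [-2.95, 2.95], [-0.25, 2.06], [-1.52, 1.56], [0.18, 2.33], [-1.44, 4.58], [0.02, 2.06], [-3.01, 3.01]. Speed limits (rad/s): [2.39, 2.39, 3.01, 3.01, 3.14, 3.14, 3.14].

### API

Orientations are given as a unit quaternion [x, y, z, w].
In Python, from rig import manip gives the robot as it stands.
- The arm moves only by the tool play_rows, never from a script. Its argument "steps" is one flat list of numbers, 7 for each row, row after row: the shift along the tool's x, y, z in units of 30 mm (1.0 is 30 mm), then the turn, a rotation vector about the tool's x, y, z in units of 5 degrees (1.0 is 5 degrees), then the closure, from -1 (fully open) to 1 (shut). In form: [x, y, z, wx, wy, wz, fingers, x, y, z, wx, wy, wz, fingers, ...]. A call has 1 to 20 rows; each row shifts and turns the commanded pose from where the row before left it, along the tool's axes as they then stand; what a row does not reach is not made up. A row lasts 1/12 s, in which the tool goes at most 41.7 mm and 7.16 degrees, less where a joint would pass 70% of its speed; a pose out of reach is approached as far as the arm can. A call is refused whole if a number of a shift passes 1 or a number of a turn 1, either way. A call with a gripper value outside its range is refused whole. The fingers move at their own pace and stop on an object; the grip force is fixed at half the most. Time passes only in rows, so rows that do not move let the fingers close. It gives the time, the measured TCP pose, the force, the opening and the grip force at its end, in the units of the state.
- manip.get_obs(): the state, without advancing time (a new reading comes with each control period).
- manip.read_camera(name): name is "scene" or "top" or "wrist"; returns (picture, depth): 400x640x3 uint8, blue, green, red; 400x640 float32, m along the optical axis (not along the pixel's ray), 0 where there is no reading.
- manip.camera_params(name): a dict with "fx", "fy", "cx", "cy" (pixels), "pose" (4x4, takes a point from camera to world coordinates). Camera axes: x right, y up, looking along -z (the intrinsics and any distortion apply to the point x, -y, -z); pixel columns grow to the right and rows downward; lengths in m; the calibration is good to about 2 mm. A picture is of the moment at which its call begins: read the wrist's pose just before it. camera_params takes no time and is no camera call; for the wrist camera it gives the pose at the moment of the call.
- manip.sign_off(): hands the job in; it is judged then, once.
The state is a dict: "time": time; "joint_positions": joint angles; "joint_vel": joint speeds; "joint_torque": joint torques, N m; "ee_pos": TCP position; "orientation": TCP orientation; "wrist_force": force on the tool from outside, world axes, zero at the start; "wrist_torque": the same for the moment, N m; "gripper_width": finger opening in m; "finger_force": force on a finger pad.
Only numpy, scipy, OpenCV 4.12 (cv2) and the standard library are available. Lean on these libraries where they do the work, as an engineer would, in place of code of your own. Each camera call takes 0.05 s, during which the arm holds its last target. There are 200 camera calls.

### The job

Take the stack of bench ware apart and lay it out on the watchmaker's bench: put the dust cover over the bare watch movement on its holder, the square steel block in the square wooden nest, the round tin in the round wooden nest and the oblong parts box in the oblong wooden nest. Each must sit upright and flat on the floor of its own nest (the cover flat on the holder, around the movement); set things down rather than drop them. Leave the loupe and the finished wristwatch where they are.

Things in the scene. Friction and masses are not known exactly. Their poses are not given: they have to be found in the camera images.
- dust_cover: Top of the stack at the start. White plastic dust cover, a round upturned cup: outer diameter 40 mm, open underneath, inside diameter 34 mm and 22 mm deep, body 26 mm high with a flat top, and on it a black knob 11 mm in diameter and 10 mm high (36 mm in all). About 35 g. Origin at the centre of its lower rim, z up. It can be gripped across its body.
- steel_block: Second from the top. Square dark steel bench block 44 x 44 x 22 mm high, about 300 g. Origin at the centre of its underside, x and y square to its sides, z up.
- round_tin: Third from the top. Closed round aluminium tin, diameter 64 mm, 24 mm high, flat top, about 110 g. Origin at the centre of its underside, z up.
- parts_box: Bottom of the stack, standing on the bench. Closed oblong grey plastic parts box 96 mm (its x) x 64 mm (its y) x 24 mm high, flat top, about 140 g. Origin at the centre of its underside, z up. Grip it across its y. The four stacked things are centred on one another to within about 3 mm, each turned its own way.
- movement_holder: Fixed round black holder, diameter 64 mm, 12 mm high, with a small brass watch movement (diameter 22 mm, 5 mm high) standing up from the middle of its flat top. Origin at the centre of its underside on the bench, z up. The cover's rim belongs on the holder's top, 12 mm above this origin, with the movement inside it.
- square_nest: Fixed shallow square wooden nest with a cork floor: inside 56 x 56 mm, outside 68 x 68 mm, rim 9 mm high, floor 3 mm above the bench (so 6 mm deep). Origin at the centre of its underside, x and y along its sides, z up.
- round_nest: Fixed shallow round wooden nest with a cork floor: inside diameter 76 mm, outside 88 mm, rim 9 mm high, floor 3 mm above the bench. Origin at the centre of its underside, z up.
- oblong_nest: Fixed shallow oblong wooden nest with a cork floor: inside 108 mm (its x) x 76 mm (its y), outside 120 x 88 mm, rim 9 mm high, floor 3 mm above the bench. Origin at the centre of its underside, z up. The parts box may lie in it either way round, long side along long side.
- loupe: Loose black eye loupe, a stepped cylinder 30 mm in diameter and 28 mm high, standing among the nests. Leave it alone. Origin at the centre of its underside.
- wristwatch: Loose finished steel wristwatch lying flat, case 38 mm in diameter and 11 mm high, bracelet stretched out along its y, 146 mm over all. Leave it alone. Origin at the centre of its underside.

How it is judged:
By the outcome, as a careful person would: the job done as asked, in the order asked, and still so for the second after the job is handed in, with the robot touching nothing.
It also fails if it takes over 106 s, if anything falls off the work surface, if the arm or the gripper's body presses on something with over 40 N, if the wrist force passes 120 N, or if a joint passes its speed limit or range.

## Working session

There is one attempt and no reset: what is moved stays moved. The work goes in short steps, Python scripts to look and compute and a tool call to move; the robot and the scene stay as the last step left them, time stands still between calls to the robot, and variables do not carry over. Pictures are saved under pics/ and viewed, at most 14 in all, crops included, and the job is handed in when it is done.

Besides the shell and the picture viewer there is one more tool, called after ">>>" as a command line: name --argument value ..., lists and objects as JSON in quotes. play_rows: Moves the arm, as the interface text tells. Its arguments: {"type":"object","properties":{"steps":{"type":"array","items":{"type":"number"}}},"required":["steps"]}

```bash
mkdir -p pics; ls
cat > h.py <<'E'
import sys; sys.path.insert(0,'.')
import numpy as np, cv2
from rig import manip
from scipy.spatial.transform import Rotation as R
E
python3 - <<'E'
from h import *
o=manip.get_obs(); print({k:np.round(v,3) for k,v in o.items()})
for n in("scene","top","wrist"):
    p=manip.camera_params(n); print(n,{k:np.round(v,3) for k,v in p.items()})
    im,d=manip.read_camera(n); cv2.imwrite(f'pics/{n}0.png',im); np.savez(f'{n}0.npz',im=im,d=d,**p)
    print(d.min(),d.max(),(d==0).mean())
E
```

```text
pics
{'time': np.float64(0.0), 'joint_positions': array([ 1.116,  0.384,  0.016,  1.371, -0.006,  1.388, -0.046]), 'joint_vel': array([-0.   ,  0.001,  0.   , -0.001,  0.001,  0.001,  0.002]), 'joint_torque': array([-0.0000e+00, -6.2760e+01,  8.4400e-01, -3.7182e+01,  1.6000e-02,
        1.4000e-02, -0.0000e+00]), 'ee_pos': array([ 0.239, -0.577,  0.23 ]), 'orientation': array([ 0.981,  0.195, -0.   , -0.001]), 'wrist_force': array([-0.291, -0.224, -0.688]), 'wrist_torque': array([-0.028,  0.013, -0.024]), 'finger_force': np.float64(0.0), 'gripper_width': np.float64(0.086)}
scene {'fx': np.float64(438.674), 'fy': np.float64(438.674), 'cx': np.float64(323.191), 'cy': np.float64(193.255), 'pose': array([[ 9.90e-02, -5.80e-01,  8.09e-01,  1.31e+00],
       [ 9.95e-01,  5.90e-02, -8.00e-02, -5.20e-02],
       [-1.00e-03,  8.13e-01,  5.83e-01,  6.02e-01],
       [ 0.00e+00,  0.00e+00,  0.00e+00,  1.00e+00]])}
0.0 3.6777134 0.0038203125
top {'fx': np.float64(486.624), 'fy': np.float64(486.624), 'cx': np.float64(314.947), 'cy': np.float64(204.438), 'pose': array([[-0.023,  0.992, -0.124,  0.419],
       [-1.   , -0.023,  0.003,  0.027],
       [-0.   ,  0.125,  0.992,  1.151],
       [ 0.   ,  0.   ,  0.   ,  1.   ]])}
0.0 2.0408208 0.00402734375
wrist {'fx': np.float64(302.374), 'fy': np.float64(302.374), 'cx': np.float64(318.634), 'cy': np.float64(199.385), 'pose': array([[ 0.382,  0.882,  0.275,  0.309],
       [-0.924,  0.365,  0.112, -0.547],
       [-0.002, -0.297,  0.955,  0.373],
       [ 0.   ,  0.   ,  0.   ,  1.   ]])}
0.0 1.4166867 0.00396875
```

View pics/top0.png

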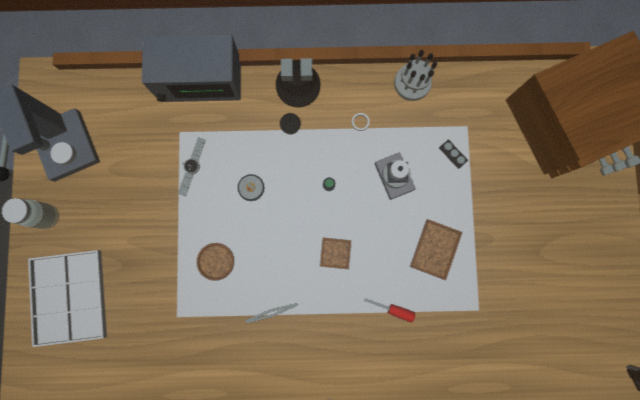

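View pics/scene0.png

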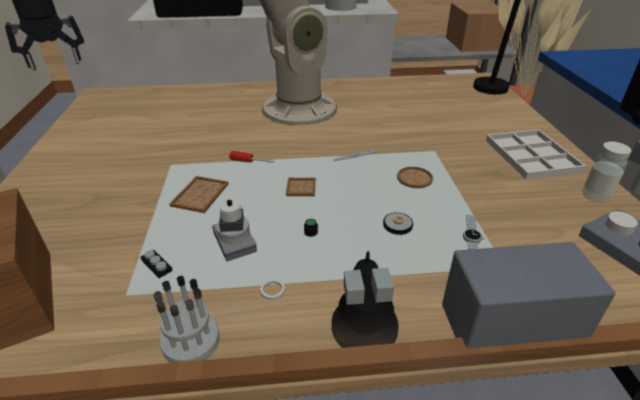

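Top view: the stack is at about (397,175), the holder at (251,187), and the round, square and oblong nests at (215,261), (336,253) and (436,249). The loupe is at (329,184) and the watch at (192,166). The scene view shows the same layout, with the stack at (233,225). Next I'll mask and triangulate from both views.

```bash
cat >> h.py <<'E'
def ray(p,uv):
    T=np.asarray(p['pose']); uv=np.asarray(uv,float).reshape(-1,2)
    d=np.c_[(uv[:,0]-p['cx'])/p['fx'],-(uv[:,1]-p['cy'])/p['fy'],-np.ones(len(uv))]@T[:3,:3].T
    return T[:3,3],d
def onplane(p,uv,z):
    c,d=ray(p,uv); return (c+d*((z-c[2])/d[:,2])[:,None])[:,:2]
def tri(p1,u1,p2,u2):
    (a,d),(b,e)=ray(p1,u1),ray(p2,u2); d,e=d[0],e[0]
    s=np.linalg.lstsq(np.c_[d,-e],b-a,rcond=None)[0]; P,Q=a+s[0]*d,b+s[1]*e
    return (P+Q)/2,np.linalg.norm(P-Q)
def cts(m,amin):
    c=cv2.findContours(m.astype(np.uint8),cv2.RETR_EXTERNAL,cv2.CHAIN_APPROX_NONE)[0]
    return [x[:,0,:] for x in c if cv2.contourArea(x)>amin]
def rect(P): # centre, sizes(mm), angle deg of long side from a contour on a plane
    (c,s,a)=cv2.minAreaRect((P*1000).astype(np.float32)); 
    return np.round(c,1),np.round(s,1),round(a+(90 if s[1]>s[0] else 0),1)
def cen(c): m=cv2.moments(c.reshape(-1,1,2)); return np.array([m['m10'],m['m01']])/m['m00']
E
python3 - <<'E'
from h import *
t=np.load('top0.npz');s=np.load('scene0.npz')
box={'top':(180,130,475,312),'scene':(150,155,475,275)}
got={}
for n,f in(('top',t),('scene',s)):
    hsv=cv2.cvtColor(f['im'],cv2.COLOR_BGR2HSV); x0,y0,x1,y1=box[n]
    roi=np.zeros(hsv.shape[:2],bool); roi[y0:y1,x0:x1]=1
    br=(hsv[...,1]>70)&(hsv[...,0]<20)&roi
    for c in cts(br,150): print(n,'brown',cen(c).round(1),cv2.boundingRect(c),*rect(onplane(f,c,.009)))
    dk=(hsv[...,1]<70)&(hsv[...,2]<130)&roi
    for c in cts(dk,40): print(n,'dark',cen(c).round(1),cv2.boundingRect(c),*rect(onplane(f,c,.012)))
im=np.vstack([cv2.resize(t['im'][140:215,350:470],None,fx=5,fy=5,interpolation=2)[:,:600],cv2.resize(s['im'][190:265,180:300],None,fx=5,fy=5,interpolation=2)[:225]])
a=cv2.resize(t['im'][140:215,370:430],None,fx=6,fy=6,interpolation=2);b=cv2.resize(s['im'][190:265,205:265],None,fx=6,fy=6,interpolation=2)
cv2.imwrite('pics/stk.png',np.hstack([a,b]))
E
```

```text
top brown [214.8 261.2] (197, 243, 37, 37) [434.5 260. ] [83.2 82.7] 44.4
top brown [335.2 252.8] (321, 238, 30, 31) [447.6 -21.2] [65.  65.3] 172.9
top brown [435.8 249.1] (411, 220, 51, 59) [ 451.1 -256.7] [ 86.8 117.7] 158.0
top brown [472.1 158.8] (468, 130, 7, 96) [ 620.3 -349.4] [ 14.5 229.8] 176.4
top dark [328.7 183.8] (323, 177, 13, 14) [611.3 -10.9] [28.5 31.2] 178.6
top dark [250.6 187.2] (238, 174, 27, 27) [607.2 174.1] [61.8 62.4] 178.7
top dark [191.6 166. ] (184, 158, 16, 18) [660.2 314.4] [38.3 36.9] 26.1
top dark [393.3 178.2] (375, 153, 40, 47) [ 626.5 -167. ] [97.7 67. ] 20.8
top dark [453.  153.7] (439, 140, 29, 29) [ 676.7 -309. ] [70.  32.6] 39.9
scene brown [300.4 186.6] (286, 178, 29, 18) [453.3 -21.5] [65.7 70.7] 174.2
scene brown [199.1 193.8] (170, 176, 58, 36) [ 456.6 -255.8] [ 90.  124.5] 157.9
scene brown [414.7 176.9] (397, 167, 36, 21) [440.3 259.8] [85.2 88.6] 174.2
scene brown [462.1 174.7] (438, 155, 37, 60) [474.7 383.1] [ 95.  250.7] 174.2
scene brown [187.  167.9] (150, 155, 184, 67) [ 429.6 -181.7] [483.6 275. ] 84.2
scene dark [365.9 265.5] (353, 251, 26, 24) [728.1  91.4] [42.  61.4] 139.0
scene dark [159.1 264.3] (150, 250, 23, 25) [ 685.2 -307.4] [78.6 32.6] 39.3
scene dark [462.9 262.1] (449, 248, 26, 27) [736.1 269.7] [44.5 84.7] 158.7
scene dark [469.2 234.8] (463, 226, 12, 18) [663.1 310.4] [21.7 51.9] 158.7
scene dark [310.5 230.1] (304, 219, 14, 18) [609.6  -9.3] [27.4 55. ] 174.9
scene dark [397.7 223.4] (383, 212, 31, 24) [614.6 174.7] [63.7 73.8] 160.8
scene dark [233.6 235.4] (212, 208, 45, 54) [ 607.4 -170.8] [162.1  73.3] 15.6
```

View pics/stk.png

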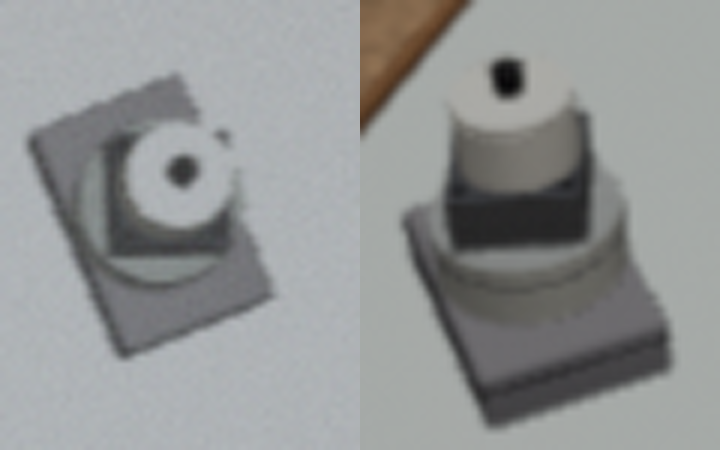

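The crops show the stack clearly. In the top view the knob is at (400.5,168.3), with the block and tin below it slightly shifted and the box's long side running from upper left to lower right. In the scene view the knob is at (229.7,202.8). Now I'll triangulate.

```bash
cat >> h.py <<'E'
def tool():
    o=manip.get_obs(); return o,R.from_quat(o['orientation'])
def plan(xyz,yaw=None):
    """yaw = world angle (deg) of the tool y (closing) axis, mod 180. Prints turn units (done first), then shifts after the turn."""
    o,r=tool(); M=r.as_matrix(); y=np.degrees(np.arctan2(M[1,1],M[0,1]))
    d=0 if yaw is None else (yaw-y+90)%180-90
    r2=R.from_euler('z',d,degrees=True)*r
    s=r2.inv().apply(np.asarray(xyz)-o['ee_pos'])/.03
    print('t',round(float(o['time']),2),'tcp',o['ee_pos'].round(4),'yaw',round(y,1),'tilt',np.degrees(np.arccos(-M[2,2])).round(2),'w',round(float(o['gripper_width']),4),'| turn wz',round(-d/5,2),'(alt',round(-(d-180*np.sign(d))/5,2),') shift',s.round(3))
E
python3 - <<'E'
from h import *
t=np.load('top0.npz');s=np.load('scene0.npz')
for n,a,b in(('knob',(400.5,168.3),(229.7,202.8)),('round',(214.8,261.2),(414.7,176.9)),('sq',(335.2,252.8),(300.4,186.6)),('obl',(435.8,249.1),(199.1,193.8)),('box cornerL',(370+28/6,140+137/6),(205+(665-360)/6,190+335/6)),('box corner',(370+122/6,140+352/6),(205+(405-360)/6,190+212/6)),('corner far?',(370+272/6,140+292/6),(240,200)),('holder',(250.6,187.2),(397.7,223.4))):
    P,e=tri(t,a,s,b); print(n,P.round(4),e.round(4))
c=[(370+28/6,140+137/6),(370+178/6,140+73/6),(370+272/6,140+292/6),(370+122/6,140+352/6)]
Q=onplane(t,c,.024);print(Q.round(3),rect(Q))
o,r=tool();w=manip.camera_params('wrist')['pose']
print('cam in tool',r.inv().apply(w[:3,3]-o['ee_pos']).round(3),'look',r.inv().apply(-w[:3,2]).round(3),r.as_matrix().round(3).tolist())
plan([.55,-.15,.26],-60)
E
```

```text
knob [ 0.6265 -0.1645  0.1002] 0.0026
round [0.4346 0.2612 0.0044] 0.0009
sq [ 0.4477 -0.0212  0.0041] 0.0003
obl [ 0.451  -0.2585  0.0024] 0.0006
box cornerL [ 0.6582 -0.1207  0.0145] 0.0
box corner [ 0.5758 -0.1854  0.0035] 0.058
corner far? [ 0.5835 -0.1742  0.0795] 0.0517
holder [0.6078 0.1764 0.0055] 0.0012
[[ 0.656 -0.12 ]
 [ 0.681 -0.18 ]
 [ 0.592 -0.212]
 [ 0.57  -0.153]] (array([ 625.1, -165.7]), array([94. , 64.8]), 20.5)
cam in tool [ 0.076 -0.001 -0.143] look [-0.297  0.     0.955] [[0.924, 0.382, -0.001], [0.382, -0.924, 0.001], [-0.0, -0.002, -1.0]]
t 0.15 tcp [ 0.2385 -0.5772  0.2305] yaw -67.5 tilt 0.09 w 0.0853 | turn wz -1.51 (alt 34.49 ) shift [16.112 -7.144 -0.973]
```

Run:
```python
from h import *
plan([.625,-.165,.25],-69)
```

```text
t 0.15 tcp [ 0.2385 -0.5772  0.2305] yaw -67.5 tilt 0.09 w 0.0853 | turn wz 0.29 (alt -35.71 ) shift [16.951 -8.213 -0.638]
```

>>> play_rows --steps '[0,0,-0.3,0,0,0.3,-1,0.942,-0.456,-0.02,0,0,0,-1,0.942,-0.456,-0.02,0,0,0,-1,0.942,-0.456,-0.02,0,0,0,-1,0.942,-0.456,-0.02,0,0,0,-1,0.942,-0.456,-0.02,0,0,0,-1,0.942,-0.456,-0.02,0,0,0,-1,0.942,-0.456,-0.02,0,0,0,-1,0.942,-0.456,-0.02,0,0,0,-1,0.942,-0.456,-0.02,0,0,0,-1,0.942,-0.456,-0.02,0,0,0,-1,0.942,-0.456,-0.02,0,0,0,-1,0.942,-0.456,-0.02,0,0,0,-1,0.942,-0.456,-0.02,0,0,0,-1,0.942,-0.456,-0.02,0,0,0,-1,0.942,-0.456,-0.02,0,0,0,-1,0.942,-0.456,-0.02,0,0,0,-1,0.942,-0.456,-0.02,0,0,0,-1,0.942,-0.456,-0.02,0,0,0,-1,0,0,0,0,0,0,-1]'

```text
time: 1.82
ee_pos: [0.6289, -0.1576, 0.25]
orientation: [0.982, 0.186, 0.001, -0.002]
wrist_force: [0.3, 0.5, -0.4]
gripper_width: 0.0851
finger_force: 0.0
```

```bash
cat >> h.py <<'E'
def snap(n,tag):
    p=manip.camera_params(n); im,d=manip.read_camera(n)
    cv2.imwrite(f'pics/{n}{tag}.png',im); np.savez(f'{n}{tag}.npz',im=im,d=d,**p); return im,d,p
E
python3 - <<'E'
from h import *
plan([.625,-.165,.25],-69); snap('wrist',1)
E
```

```text
t 1.82 tcp [ 0.6289 -0.1576  0.25  ] yaw -68.5 tilt 0.28 w 0.0851 | turn wz 0.1 (alt -35.9 ) shift [-0.21   0.184 -0.   ]
```

View pics/wrist1.png

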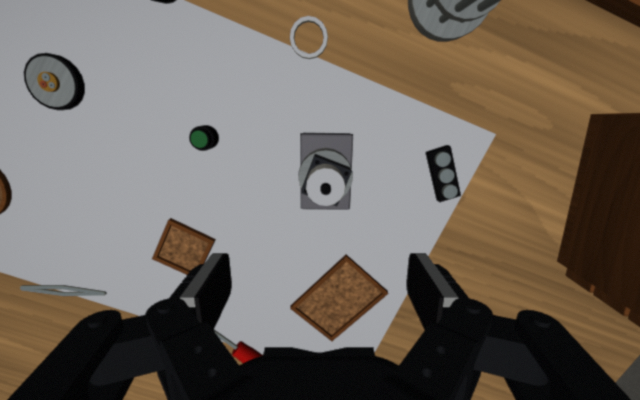

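The wrist view shows the stack below the open fingers, with the knob at (325,188), the box upright in the image, and the block turned under the cover. The fingertips are near (225,257) and (412,257). Next I'll measure the cover centre and its height from two views, and find how far back the tips stand when open.

Run:
```python
from h import *
f=np.load('wrist1.npz');t=np.load('top0.npz');s=np.load('scene0.npz')
def mk(f,roi,thr):
    g=f['im'].max(2); x0,y0,x1,y1=roi; m=np.zeros(g.shape,np.uint8); m[y0:y1,x0:x1]=g[y0:y1,x0:x1]<thr
    return m
# knob: darkest blob
U={}
for n,F,roi in(('w',f,(315,178,336,198)),('t',t,(394,161,407,175)),('s',s,(224,197,236,210))):
    m=mk(F,roi,70); c=max(cts(m,3),key=len); U[n]=cen(c); print(n,U[n],len(c))
for a,A,b,B in(('t',t,'w',f),('s',s,'w',f),('t',t,'s',s)): print(a+b,*tri(A,U[a],B,U[b]))
g=f['im'].max(2)
for row in range(166,212,2): print(row,g[row,304:350:2].tolist())
o,r=tool(); T=f['pose']
def p3(u,v):
    c,d=ray(f,(u,v)); return c+d[0]*f['d'][v,u]
for uv in((325,180),(325,140),(340,200),(319,205),(226,258),(222,265),(412,258),(416,265),(420,257),(215,257)):
    P=p3(*uv);print(uv,P.round(4),'tool',r.inv().apply(P-o['ee_pos']).round(4))
```

```text
w [325.35123043 188.27293065] 29
t [399.9047619 167.9047619] 7
s [229.08823529 202.41176471] 14
tw [ 0.62783418 -0.16402506  0.09918523] 0.0015191130508543623
sw [ 0.62887534 -0.16338373  0.10273375] 0.001049534955172022
ts [ 0.6272649  -0.16426333  0.10157876] 0.0001757439952133158
166 [119, 118, 113, 58, 41, 46, 69, 80, 84, 83, 84, 80, 76, 75, 66, 52, 44, 40, 32, 25, 21, 42, 73]
168 [116, 115, 97, 46, 54, 78, 90, 94, 104, 121, 134, 125, 115, 108, 89, 67, 56, 43, 40, 38, 35, 27, 22]
170 [116, 114, 73, 51, 79, 94, 132, 155, 163, 167, 169, 168, 168, 165, 160, 122, 77, 54, 42, 41, 40, 38, 38]
172 [118, 111, 54, 71, 100, 144, 167, 170, 168, 169, 168, 169, 168, 169, 168, 167, 149, 96, 49, 41, 30, 15, 29]
174 [118, 93, 55, 103, 153, 168, 169, 169, 169, 169, 169, 169, 168, 167, 169, 168, 169, 157, 92, 44, 28, 17, 31]
176 [119, 68, 78, 149, 167, 169, 168, 169, 168, 170, 168, 169, 169, 169, 170, 168, 168, 169, 156, 73, 39, 36, 43]
178 [107, 50, 117, 166, 169, 169, 168, 168, 168, 169, 169, 169, 168, 169, 169, 168, 168, 170, 168, 132, 49, 40, 63]
180 [81, 69, 156, 168, 169, 168, 169, 168, 168,
[... 1714 characters left out ...]
, 158, 157, 157, 157, 160]
(325, 180) [ 0.6354 -0.1599  0.0976] tool [0.0077 0.0026 0.1525]
(325, 140) [ 0.6653 -0.1492  0.0238] tool [0.0394 0.0037 0.2262]
(340, 200) [ 0.602  -0.1952  0.0235] tool [-0.0363  0.0235  0.2265]
(319, 205) [ 0.5861 -0.1726  0.0242] tool [-0.0429 -0.0033  0.2258]
(226, 258) [ 0.6212 -0.1135  0.2676] tool [ 0.0114 -0.0464 -0.0174]
(222, 265) [ 0.6208 -0.1135  0.2733] tool [ 0.011  -0.0465 -0.0231]
(412, 258) [ 0.6534 -0.1924  0.2692] tool [ 0.0127  0.0388 -0.0193]
(416, 265) [ 0.6529 -0.1929  0.2745] tool [ 0.0121  0.0391 -0.0245]
(420, 257) [ 0.656  -0.1942  0.2717] tool [ 0.0145  0.0415 -0.0217]
(215, 257) [ 0.6223 -0.1093  0.2715] tool [ 0.014  -0.0499 -0.0213]
```

Run:
```python
from h import *
plan([.628,-.164,.074])
```

```text
t 1.87 tcp [ 0.6274 -0.1608  0.25  ] yaw -68.7 tilt 0.17 w 0.0854 | turn wz 0.0 (alt 0.0 ) shift [-0.023  0.124  5.868]
```

>>> play_rows --steps '[0,0,0.7,0,0,0,-1,0,0,0.7,0,0,0,-1,0,0,0.7,0,0,0,-1,0,0,0.7,0,0,0,-1,0,0,0.7,0,0,0,-1,0,0,0,0,0,0,-1,0,0,0,0,0,0,-1,0,0,0,0,0,0,-1]'

```text
time: 2.53
ee_pos: [0.6261, -0.1664, 0.1475]
orientation: [0.983, 0.181, 0.001, 0.0]
wrist_force: [0.2, 0.4, 0.8]
gripper_width: 0.0853
finger_force: 0.0
```

Run:
```python
from h import *
plan([.628,-.164,.074])
f=snap('wrist',2)
im,d,p=f; p={k:np.asarray(v) for k,v in p.items()}
g=im.max(2).copy(); m=(g<60); 
o,r=tool()
# pixel of expected knob
T=p['pose'];P=np.linalg.inv(T)@np.r_[.628,-.164,.106,1]; u=p['cx']-p['fx']*P[0]/P[2]; v=p['cy']+p['fy']*P[1]/P[2]; print(u,v)
u,v=int(u),int(v); mm=np.zeros(g.shape,bool); mm[v-25:v+25,u-25:u+25]=m[v-25:v+25,u-25:u+25]
for c in cts(mm,20):
    print(cen(c),cv2.boundingRect(c),onplane(p,[cen(c)],.106))
```

```text
t 2.53 tcp [ 0.6261 -0.1664  0.1475] yaw -69.1 tilt 0.08 w 0.0853 | turn wz 0.0 (alt 0.0 ) shift [ 0.087 -0.055  2.45 ]
318.01238174566924 223.3811151280223
[316.55811966 219.46666667] (310, 211, 15, 18) [[ 0.63021913 -0.16214114]]
```

>>> play_rows --steps '[0.07,-0.04,0.1,0,0,0,-1,0.06,-0.04,0.6,0,0,0,-1,0,0,0.6,0,0,0,-1,0,0,0.6,0,0,0,-1,0,0,0.4,0,0,0,-1,0,0,0.15,0,0,0,-1,0,0,0,0,0,0,-1,0,0,0,0,0,0,0.2,0,0,0,0,0,0,0.4,0,0,0,0,0,0,0.6,0,0,0,0,0,0,1,0,0,0,0,0,0,1,0,0,0,0,0,0,1,0,0,0,0,0,0,1]'

```text
time: 3.75
ee_pos: [0.6293, -0.1622, 0.074]
orientation: [0.983, 0.182, 0.001, 0.0]
wrist_force: [-1.2, 0.6, 5.7]
gripper_width: 0.0382
finger_force: 60.5
```

>>> play_rows --steps '[0,0,-0.1,0,0,0,1,0,0,-0.3,0,0,0,1,0,0,-0.6,0,0,0,1,0,0,-0.8,0,0,0,1,0,0,-0.8,0,0,0,1,0,-0.4,-0.4,0,0,0,1,0.2,-0.8,0,0,0,0,1,0.2,-0.8,0,0,0,0,1,0.2,-0.8,0,0,0,0,1,0.2,-0.8,0,0,0,0,1,0.1,-0.6,0,0,0,0,1,0,-0.3,0,0,0,0,1,0,0,0,0,0,0,1,0,0,0,0,0,0,1,0,0,0,0,0,0,1]'

```text
time: 5.0
ee_pos: [0.6055, -0.0284, 0.1626]
orientation: [0.984, 0.181, -0.0, 0.001]
wrist_force: [-0.2, 0.1, 0.5]
gripper_width: 0.0383
finger_force: 60.1
```

Run:
```python
from h import *
plan([.607,.1755,.1])
snap('wrist',3)
```

```text
t 5.0 tcp [ 0.6055 -0.0284  0.1626] yaw -69.2 tilt 0.06 w 0.0383 | turn wz 0.0 (alt 0.0 ) shift [ 2.465 -6.335  2.079]
```

View pics/wrist3.png

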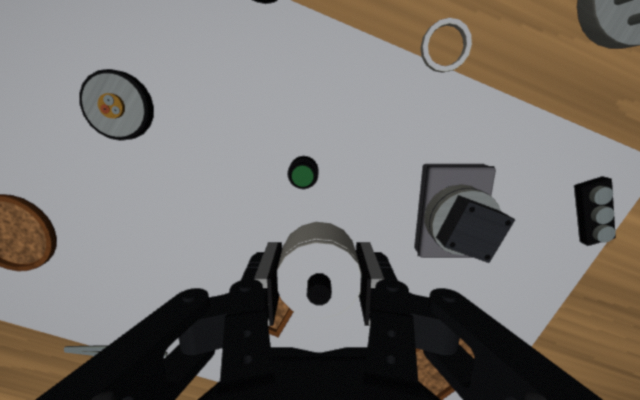

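The cover is held. The holder top is at about (116,104), with the movement at (111,105). The block top now shows at about (478,228), the tin under it at (462,222), and the box behind.

Run:
```python
from h import *
f=np.load('wrist3.npz');w1=np.load('wrist1.npz');t=np.load('top0.npz');s=np.load('scene0.npz')
U={}
for n,F,(x0,y0,x1,y1) in(('w3',f,(75,60,160,145)),('w1',w1,(20,45,90,115)),('t',t,(236,172,266,202)),('s',s,(380,208,416,240))):
    h=cv2.cvtColor(F['im'],cv2.COLOR_BGR2HSV); m=np.zeros(h.shape[:2],np.uint8)
    m[y0:y1,x0:x1]=((h[...,1]>60))[y0:y1,x0:x1]
    c=max(cts(cv2.dilate(m,np.ones((2,2))),4),key=lambda c:cv2.contourArea(c)); U[n]=cen(c)
    print(n,'movement',U[n],cv2.boundingRect(c),onplane(F,[U[n]],.016).round(4))
    m[:]=0; m[y0:y1,x0:x1]=(F['im'].max(2)<80)[y0:y1,x0:x1]
    c=max(cts(m,20),key=len); print('  dark outline',*rect(onplane(F,c,.006)), cv2.minEnclosingCircle((onplane(F,c,.006)*1000).astype(np.float32)))
print(tri(w1,U['w1'],f,U['w3']),tri(t,U['t'],f,U['w3']))
m=np.zeros((400,640),np.uint8); m[185:275,425:525]=(f['im'].max(2)<70)[185:275,425:525]
for c in cts(m,300): 
    a=cv2.approxPolyDP(c.reshape(-1,1,2),6,True)[:,0]; print(a.tolist(),onplane(f,a,.070).round(4).tolist(),*rect(onplane(f,c,.07)))
def p3(u,v): c,d=ray(f,(u,v)); return (c+d[0]*f['d'][v,u]).round(4)
print('depth holder',p3(135,104),p3(100,90),'block',p3(478,225),'tin',p3(445,205),'box',p3(450,175))
```

```text
w3 movement [110.83570581 105.83274021] (97, 93, 28, 27) [[0.6086 0.1769]]
  dark outline [608.3 177.8] [63.4 67.9] 99.9 ((608.4354248046875, 178.00225830078125), 34.34965896606445)
w1 movement [48.17638889 81.8375    ] (37, 72, 23, 21) [[0.6084 0.1763]]
  dark outline [608.3 177.6] [62.9 70.3] 100.6 ((608.6810302734375, 177.56300354003906), 35.30122375488281)
t movement [250.23958333 187.82291667] (246, 183, 10, 10) [[0.6045 0.1753]]Traceback (most recent call last):
  File "<stdin>", line 10, in <module>
ValueError: max() iterable argument is empty
```

Run:
```python
from h import *
f=np.load('wrist3.npz')
m=np.zeros((400,640),np.uint8); m[185:275,425:525]=(f['im'].max(2)<70)[185:275,425:525]
for c in cts(m,300): 
    a=cv2.approxPolyDP(c.reshape(-1,1,2),6,True)[:,0]; print(a.tolist(),onplane(f,a,.070).round(4).tolist(),*rect(onplane(f,c,.07)))
def p3(u,v): c,d=ray(f,(u,v)); return (c+d[0]*f['d'][v,u]).round(4)
print('depth holder',p3(135,104),p3(100,90),'block',p3(478,225),'tin',p3(445,205),'box',p3(450,175))
# held knob centre in tool frame (knob top 32 mm above TCP)
o,r=tool(); m[:]=0; m[265:310,300:340]=(f['im'].max(2)<50)[265:310,300:340]
for c in cts(m,50):
    print(cv2.boundingRect(c)); q=onplane(f,[cen(c)],o['ee_pos'][2]+.028)[0]; print('knob in tool',r.inv().apply(np.r_[q,o['ee_pos'][2]]-o['ee_pos']).round(4))
plan([.608,.1765,.05])
```

```text
[[458, 195], [436, 237], [489, 261], [513, 219]] [[0.6516, -0.1306], [0.6121, -0.1311], [0.6081, -0.1848], [0.6494, -0.1835]] [ 629.1 -157.5] [46.  54.3] 90.4
[[480, 190], [448, 187], [426, 206], [425, 185], [425, 225], [434, 240], [438, 205], [459, 190]] [[0.6616, -0.1452], [0.6547, -0.1199], [0.6339, -0.1106], [0.6496, -0.1018], [0.6186, -0.1175], [0.609, -0.1308], [0.6382, -0.1194], [0.6556, -0.1294]] [ 640.4 -119.3] [38.7 54.6] 164.7
depth holder [0.6173 0.1585 0.0123] [0.6181 0.1905 0.0125] block [ 0.6343 -0.1589  0.07  ] tin [ 0.637  -0.1361  0.0487] box [ 0.6616 -0.1393  0.0244]
(307, 274, 24, 31)
knob in tool [-0.0003 -0.0014 -0.    ]
t 5.05 tcp [ 0.6055 -0.0286  0.1625] yaw -69.2 tilt 0.05 w 0.0377 | turn wz 0.0 (alt 0.0 ) shift [ 2.507 -6.364  3.745]
```

>>> play_rows --steps '[0.14,-0.35,0,0,0,0,1,0.28,-0.71,0,0,0,0,1,0.28,-0.71,0,0,0,0,1,0.28,-0.71,0,0,0,0,1,0.28,-0.71,0,0,0,0,1,0.28,-0.71,0,0,0,0,1,0.28,-0.71,0,0,0,0,1,0.28,-0.71,0,0,0,0,1,0.28,-0.71,0.3,0,0,0,1,0.12,-0.33,0.6,0,0,0,1,0,0,0.7,0,0,0,1,0,0,0.7,0,0,0,1,0,0,0.6,0,0,0,1,0,0,0.4,0,0,0,1,0,0,0,0,0,0,1,0,0,0,0,0,0,1,0,0,0,0,0,0,1]'

```text
time: 6.47
ee_pos: [0.6081, 0.1789, 0.0649]
orientation: [0.983, 0.182, 0.001, -0.0]
wrist_force: [-0.2, -0.1, -0.1]
gripper_width: 0.0375
finger_force: 60.1
```

Run:
```python
from h import *
plan([.608,.1765,.018]); snap('wrist',4)
```

```text
t 6.47 tcp [0.6081 0.1789 0.0649] yaw -69.1 tilt 0.11 w 0.0375 | turn wz 0.0 (alt 0.0 ) shift [-0.034  0.075  1.565]
```

View pics/wrist4.png

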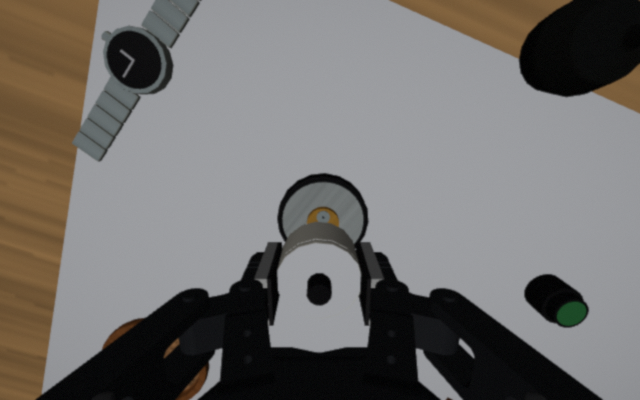

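The holder's centre is at u≈323 and the cover's at 319, so it needs +2 mm in y, which agrees with the plan. I'll lower it now.

>>> play_rows --steps '[-0.03,0.08,0.2,0,0,0,1,0,0,0.3,0,0,0,1,0,0,0.3,0,0,0,1,0,0,0.3,0,0,0,1,0,0,0.3,0,0,0,1,0,0,0.15,0,0,0,1,0,0,0.03,0,0,0,1,0,0,0.03,0,0,0,1,0,0,0,0,0,0,1,0,0,0,0,0,0,1]'

```text
time: 7.35
ee_pos: [0.6064, 0.1758, 0.0159]
orientation: [0.983, 0.182, -0.001, 0.0]
wrist_force: [-8.0, -4.2, 12.5]
gripper_width: 0.0377
finger_force: 61.6
```

>>> play_rows --steps '[0,0,-0.02,0,0,0,1,0,0,0,0,0,0,0.3,0,0,0,0,0,0,0.1,0,0,0,0,0,0,-0.1,0,0,0,0,0,0,-0.4,0,0,0,0,0,0,-0.8,0,0,0,0,0,0,-1,0,0,0,0,0,0,-1,0,0,0,0,0,0,-1,0,0,-0.4,0,0,0,-1,0,0,-0.8,0,0,0,-1,0,0,-0.8,0,0,0,-1,0,0,-0.8,0,0,0,-1,0,0,-0.8,0,0,0,-1,0,0,-0.4,0,0,0,-1,0,0,0,0,0,0,-1,0,0,0,0,0,0,-1]'

```text
time: 8.77
ee_pos: [0.6075, 0.1761, 0.1366]
orientation: [0.983, 0.182, 0.001, -0.0]
wrist_force: [-0.7, -0.0, -0.9]
gripper_width: 0.0852
finger_force: 0.0
```

Run:
```python
from h import *
im,d,p=snap('wrist',5)
o,r=tool(); print(o['ee_pos'])
m=np.zeros((400,640),np.uint8); m[:,:]=(im.min(2)>150)
P=None
for c in cts((im.min(2)>140),200): print(cv2.boundingRect(c),cen(c))
cv2.imwrite('pics/w5c.png',im[120:380,160:480])
plan([.625,-.16,.22],-69)
```

```text
[0.60685171 0.17581688 0.13521333]
(472, 373, 42, 27) [491.66933333 388.74036364]
(101, 0, 539, 384) [369.21897763 191.86943744]
(140, 0, 74, 117) [172.72688478  34.98543656]
t 8.82 tcp [0.6069 0.1758 0.1352] yaw -69.1 tilt 0.05 w 0.0855 | turn wz -0.01 (alt 35.99 ) shift [-3.449 10.667 -2.823]
```

View pics/w5c.png

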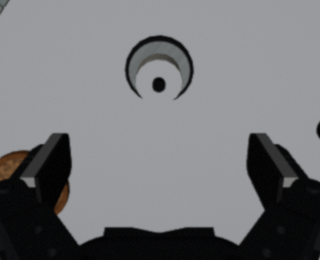

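The cover stands upright and centred on the holder. Back to the stack for the block.

>>> play_rows --steps '[-0.1,0.36,-0.2,0,0,0,-1,-0.24,0.73,-0.2,0,0,0,-1,-0.24,0.73,-0.2,0,0,0,-1,-0.24,0.73,-0.2,0,0,0,-1,-0.24,0.73,-0.2,0,0,0,-1,-0.24,0.73,-0.2,0,0,0,-1,-0.24,0.73,-0.2,0,0,0,-1,-0.24,0.73,-0.2,0,0,0,-1,-0.24,0.73,-0.2,0,0,0,-1,-0.24,0.73,-0.2,0,0,0,-1,-0.24,0.73,-0.2,0,0,0,-1,-0.24,0.73,-0.2,0,0,0,-1,-0.24,0.73,-0.2,0,0,0,-1,-0.24,0.73,-0.2,0,0,0,-1,-0.24,0.73,0,0,0,0,-1,0,0,0,0,0,0,-1,0,0,0,0,0,0,-1,0,0,0,0,0,0,-1]'

```text
time: 10.32
ee_pos: [0.6232, -0.1576, 0.2188]
orientation: [0.983, 0.182, -0.001, -0.001]
wrist_force: [-0.2, 0.3, -0.0]
gripper_width: 0.0855
finger_force: 0.0
```

Run:
```python
from h import *
im,d,p=snap('wrist',6); o,r=tool(); print(o['ee_pos'])
q={k:np.asarray(v) for k,v in p.items()}; T=q['pose']
vv,uu=np.mgrid[0:400,0:640]; c,dr=ray(q,np.c_[uu.ravel(),vv.ravel()]); P=(c+dr*d.ravel()[:,None]).reshape(400,640,3)
near=(np.hypot(P[...,0]-.627,P[...,1]+.163)<.075)
g=im.max(2)
for n,z,amin in(('block',.070,300),('tin',.048,300),('box',.024,300)):
    m=near&(abs(P[...,2]-z)<.006)
    for c in cts(m,amin): print(n,np.median(P[...,2][m]).round(4),cv2.boundingRect(c),*rect(onplane(q,c,z)))
m=near&(g<75)&(P[...,2]>.062)
for c in cts(m,300): print('dark',*rect(onplane(q,c,.070)),cv2.boundingRect(c))
cv2.imwrite('pics/w6c.png',cv2.resize(im[100:260,220:420],None,fx=3,fy=3))
```

```text
[ 0.62341843 -0.15670471  0.21909344]
block 0.07 (300, 155, 57, 55) [ 628.5 -163.6] [44.6 44.1] 0.4
tin 0.0481 (297, 148, 59, 42) [ 639.5 -153. ] [33.1 62.7] 132.7
box 0.0239 (300, 189, 55, 24) [ 597.7 -176.1] [28.2 63.4] 110.9
box 0.0239 (299, 130, 58, 37) [ 655.2 -154.4] [39.7 63.4] 109.8
dark [ 460.3 -230.2] [204.9 768.2] 111.0 (26, 254, 605, 146)
dark [ 628.7 -163.6] [44.9 44.2] 0.4 (301, 154, 55, 56)
```

View pics/w6c.png

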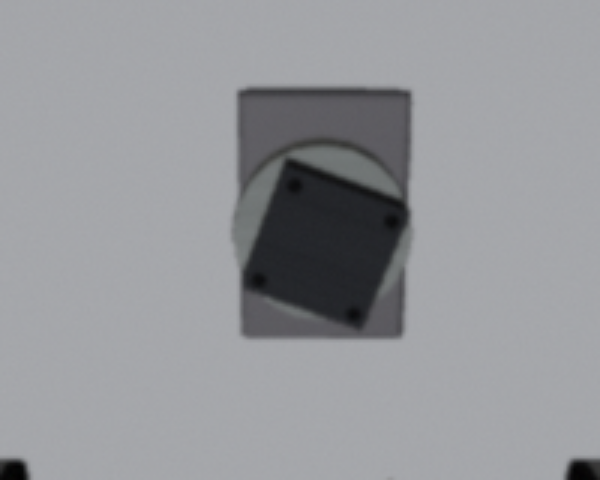

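The block is centred at (.6287,-.1636) and square to the world axes. The box's long side is at about 20.5°.

Run:
```python
from h import *
plan([.6287,-.1636,.12],-90)
```

```text
t 10.37 tcp [ 0.6234 -0.1567  0.2191] yaw -69.0 tilt 0.1 w 0.0851 | turn wz 4.2 (alt -31.8 ) shift [0.179 0.235 3.303]
```

>>> play_rows --steps '[0,0,0.2,0,0,0.84,-1,0,0,0.5,0,0,0.84,-1,0,0,0.5,0,0,0.84,-1,0,0,0.5,0,0,0.84,-1,0,0,0.5,0,0,0.84,-1,0.09,0.12,0.5,0,0,0,-1,0.09,0.11,0.3,0,0,0,-1,0,0,0.3,0,0,0,-1,0,0,0,0,0,0,-1,0,0,0,0,0,0,-1,0,0,0,0,0,0,-1]'

```text
time: 11.28
ee_pos: [0.6297, -0.1641, 0.1219]
orientation: [1.0, -0.0, 0.001, -0.0]
wrist_force: [-0.3, -0.3, 0.4]
gripper_width: 0.0854
finger_force: 0.0
```

Run:
```python
from h import *
plan([.6287,-.1636,.053],-90)
```

```text
t 11.28 tcp [ 0.6297 -0.1641  0.1219] yaw -90.0 tilt 0.08 w 0.0854 | turn wz -0.0 (alt 36.0 ) shift [-0.037 -0.016  2.295]
```

>>> play_rows --steps '[-0.03,-0.02,0.2,0,0,0,-1,0,0,0.5,0,0,0,-1,0,0,0.6,0,0,0,-1,0,0,0.5,0,0,0,-1,0,0,0.3,0,0,0,-1,0,0,0.2,0,0,0,-1,0,0,0,0,0,0,-1,0,0,0,0,0,0,-1,0,0,0,0,0,0,0.1,0,0,0,0,0,0,0.3,0,0,0,0,0,0,0.6,0,0,0,0,0,0,1,0,0,0,0,0,0,1,0,0,0,0,0,0,1,0,0,0,0,0,0,1]'

```text
time: 12.53
ee_pos: [0.629, -0.1642, 0.0531]
orientation: [1.0, -0.001, 0.001, 0.0]
wrist_force: [-0.5, 0.1, 6.4]
gripper_width: 0.0427
finger_force: 63.2
```

Run:
```python
from h import *
plan([.448,-.0215,.15],-96.5)
```

```text
t 12.53 tcp [ 0.629  -0.1642  0.0531] yaw -90.1 tilt 0.11 w 0.0427 | turn wz 1.29 (alt -34.71 ) shift [-6.527 -4.041 -3.246]
```

>>> play_rows --steps '[0,0,-0.05,0,0,0,1,0,0,-0.2,0,0,0,1,0,0,-0.4,0,0,0,1,0,0,-0.6,0,0,0.65,1,0,0,-0.6,0,0,0.65,1,-0.3,-0.19,-0.6,0,0,0,1,-0.6,-0.375,-0.4,0,0,0,1,-0.8,-0.495,-0.2,0,0,0,1,-0.8,-0.495,0,0,0,0,1,-0.8,-0.495,0,0,0,0,1,-0.8,-0.495,0,0,0,0,1,-0.8,-0.495,0,0,0,0,1,-0.8,-0.495,0,0,0,0,1,-0.6,-0.375,0.4,0,0,0,1,-0.2,-0.12,0.4,0,0,0,1,0,0,0.3,0,0,0,1,0,0,0,0,0,0,1,0,0,0,0,0,0,1,0,0,0,0,0,0,1]'

```text
time: 14.12
ee_pos: [0.4494, -0.0221, 0.1111]
orientation: [0.998, -0.058, 0.0, -0.0]
wrist_force: [0.2, -0.6, -1.9]
gripper_width: 0.0425
finger_force: 62.1
```

Run:
```python
from h import *
f=np.load('wrist1.npz'); h=cv2.cvtColor(f['im'],cv2.COLOR_BGR2HSV)
m=(h[...,1]>70)&(h[...,0]<20)
for x0,y0,x1,y1 in((140,205,225,285),(285,245,395,345)):
    k=np.zeros_like(m); k[y0:y1,x0:x1]=m[y0:y1,x0:x1]
    for c in cts(k,300): print('w1',cv2.boundingRect(c),*rect(onplane(f,c,.009)))
f=np.load('wrist3.npz')
plan([.448,-.0215,.03],-96.5); snap('wrist',7)
```

```text
w1 (153, 219, 61, 56) [450.8 -20.7] [67.4 70.4] 173.1
w1 (291, 256, 97, 85) [ 454.6 -254.8] [ 89.2 120.4] 158.0
t 14.12 tcp [ 0.4494 -0.0221  0.1111] yaw -96.6 tilt 0.06 w 0.0425 | turn wz -0.02 (alt 35.98 ) shift [-0.051 -0.013  2.704]
```

View pics/wrist7.png

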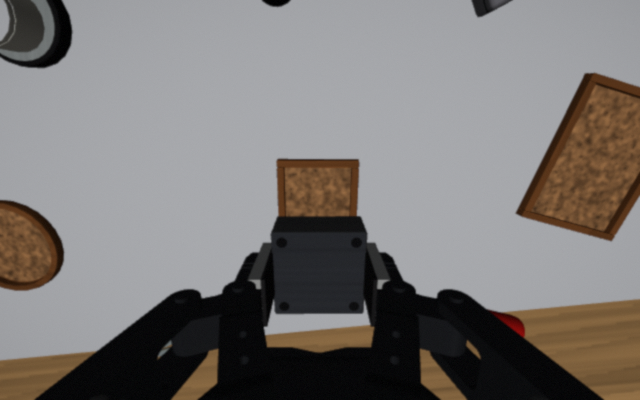

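The nest's edges line up with the tool and its centre is at u=318, against 319 for the block. The far rim edge is at v≈160, so I'll check the distance along x from it.

Run:
```python
from h import *
f=np.load('wrist7.npz'); o,r=tool()
h=cv2.cvtColor(f['im'],cv2.COLOR_BGR2HSV); m=((h[...,1]>70)&(h[...,0]<20))[:215,255:385]
c=max(cts(m,300),key=len)+[255,0]
q=onplane(f,c,.009); L=r.inv().apply(np.c_[q,np.full(len(q),o['ee_pos'][2])]-o['ee_pos'])
print('x max',np.percentile(L[:,0],95),'y',L[:,1].min(),L[:,1].max())
for v in(190,200):
    row=np.where(m[v])[0]+255; qq=onplane(f,[(row[0]-.5,v),(row[-1]+.5,v)],.009); print(r.inv().apply(np.c_[qq,[o['ee_pos'][2]]*2]-o['ee_pos']).round(4).tolist())
```

```text
x max 0.033349434207589096 y -0.035863614555478165 0.03121120250333775
[[0.008, -0.0358, 0.0], [0.008, 0.0314, 0.0]]
[[-0.0008, -0.0361, 0.0], [-0.0008, 0.0309, -0.0]]
```

>>> play_rows --steps '[0,-0.05,0.3,0,0,0,1,0,0,0.6,0,0,0,1,0,0,0.6,0,0,0,1,0,0,0.6,0,0,0,1,0,0,0.5,0,0,0,1,0,0,0.3,0,0,0,1,0,0,0.2,0,0,0,1,0,0,0.1,0,0,0,1,0,0,0.1,0,0,0,1,0,0,0,0,0,0,1,0,0,0,0,0,0,1,0,0,0,0,0,0,1]'

```text
time: 15.17
ee_pos: [0.4491, -0.02, 0.0121]
orientation: [0.998, -0.057, 0.001, -0.0]
wrist_force: [-0.4, -0.4, -3.7]
gripper_width: 0.0431
finger_force: 62.2
```

>>> play_rows --steps '[0,0,0.04,0,0,0,1,0,0,0.04,0,0,0,1,0,0,0.03,0,0,0,1,0,0,0.02,0,0,0,1,0,0,0,0,0,0,1,0,0,0,0,0,0,1]'

```text
time: 15.67
ee_pos: [0.4486, -0.02, 0.008]
orientation: [0.998, -0.057, 0.0, 0.0]
wrist_force: [-4.8, -0.0, 6.1]
gripper_width: 0.0427
finger_force: 63.2
```

>>> play_rows --steps '[0,0,0,0,0,0,0.3,0,0,0,0,0,0,0.15,0,0,0,0,0,0,0,0,0,0,0,0,0,-0.4,0,0,0,0,0,0,-0.8,0,0,0,0,0,0,-1,0,0,0,0,0,0,-1,0,0,0,0,0,0,-1,0,0,-0.3,0,0,0,-1,0,0,-0.7,0,0,0,-1,0,0,-0.8,0,0,0,-1,0,0,-0.8,0,0,0,-1,0,0,-0.8,0,0,0,-1,0,0,-0.6,0,0,0,-1,0,0,0,0,0,0,-1,0,0,0,0,0,0,-1]'

```text
time: 17.0
ee_pos: [0.4494, -0.0199, 0.129]
orientation: [0.998, -0.057, 0.002, 0.0]
wrist_force: [-0.0, -0.1, -0.0]
gripper_width: 0.0852
finger_force: 0.0
```

Run:
```python
from h import *
im,d,p=snap('wrist',8); cv2.imwrite('pics/w8c.png',im[120:380,140:500])
q={k:np.asarray(v) for k,v in p.items()}
vv,uu=np.mgrid[0:400,0:640]; c,dr=ray(q,np.c_[uu.ravel(),vv.ravel()]); P=(c+dr*d.ravel()[:,None]).reshape(400,640,3)
m=(np.hypot(P[...,0]-.449,P[...,1]+.02)<.045)&(abs(P[...,2]-.025)<.004)
for c in cts(m,300): print('block',P[m][:,2].min(),np.median(P[m][:,2]),*rect(onplane(q,c,.025)))
b=P[m]; A=np.c_[b[:,:2],np.ones(len(b))]; print('tilt',np.linalg.lstsq(A,b[:,2],rcond=None)[0])
plan([.625,-.16,.19],-69)
```

```text
block 0.021021799640351724 0.025052072639402054 [448.7 -18.6] [43.8 44.7] 173.4
tilt [-0.00264068  0.00081868  0.02623274]
t 17.05 tcp [ 0.4486 -0.02    0.1278] yaw -96.6 tilt 0.05 w 0.0855 | turn wz -5.51 (alt 30.49 ) shift [ 3.82   6.465 -2.069]
```

View pics/w8c.png

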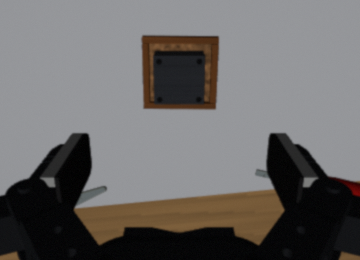

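The block sits flat in the square nest, with its top at 25.0 mm. Tin next.

>>> play_rows --steps '[0,0,-0.3,0,0,-0.9,-1,0,0,-0.5,0,0,-0.92,-1,0,0,-0.5,0,0,-0.92,-1,0,0,-0.4,0,0,-0.92,-1,0,0,-0.2,0,0,-0.92,-1,0,0,0,0,0,-0.92,-1,0.25,0.42,0,0,0,0,-1,0.42,0.71,0,0,0,0,-1,0.42,0.71,0,0,0,0,-1,0.42,0.71,0,0,0,0,-1,0.42,0.71,0,0,0,0,-1,0.42,0.71,0,0,0,0,-1,0.42,0.71,0,0,0,0,-1,0.42,0.71,0,0,0,0,-1,0.42,0.71,0,0,0,0,-1,0.21,0.36,0,0,0,0,-1,0,0,0,0,0,0,-1,0,0,0,0,0,0,-1,0,0,0,0,0,0,-1]'

```text
time: 18.63
ee_pos: [0.6241, -0.1589, 0.1834]
orientation: [0.983, 0.182, -0.001, -0.001]
wrist_force: [-0.8, 0.5, 0.1]
gripper_width: 0.0854
finger_force: 0.0
```

```bash
cat >> h.py <<'E'
def cloud(d,p):
    vv,uu=np.mgrid[0:400,0:640]; c,dr=ray(p,np.c_[uu.ravel(),vv.ravel()]); return (c+dr*d.ravel()[:,None]).reshape(400,640,3)
E
python3 - <<'E'
from h import *
im,d,p=snap('wrist',9); P=cloud(d,p)
near=(np.hypot(P[...,0]-.627,P[...,1]+.163)<.08)
for n,z in(('tin',.048),('box',.024)):
    m=near&(abs(P[...,2]-z)<.006)
    for c in cts(m,300): q=onplane(p,c,z); print(n,np.median(P[m][:,2]).round(4),*rect(q),cv2.minEnclosingCircle((q*1000).astype(np.float32)))
plan([.627,-.164,.12],-69)
E
```

```text
tin 0.0481 [ 628.5 -163.6] [62.8 63.2] 173.8 ((628.7329711914062, -163.76715087890625), 32.17023849487305)
box 0.024 [ 597.1 -176.6] [25.9 62.9] 111.0 ((597.5615234375, -176.10498046875), 33.51334762573242)
box 0.024 [ 655.6 -154.2] [38.5 63.7] 110.0 ((655.2311401367188, -154.3686065673828), 36.322669982910156)
t 18.68 tcp [ 0.6241 -0.1588  0.184 ] yaw -69.0 tilt 0.08 w 0.0856 | turn wz 0.0 (alt -36.0 ) shift [0.029 0.198 2.132]
```

>>> play_rows --steps '[0.04,0.1,0.3,0,0,0,-1,0.04,0.1,0.6,0,0,0,-1,0,0,0.8,0,0,0,-1,0,0,0.8,0,0,0,-1,0,0,0.8,0,0,0,-1,0,0,0.7,0,0,0,-1,0,0,0.5,0,0,0,-1,0,0,0.4,0,0,0,-1,0,0,0.2,0,0,0,-1,0,0,0.07,0,0,0,-1,0,0,0,0,0,0,-1,0,0,0,0,0,0,-1,0,0,0,0,0,0,-0.7,0,0,0,0,0,0,-0.4,0,0,0,0,0,0,0,0,0,0,0,0,0,0.5,0,0,0,0,0,0,1,0,0,0,0,0,0,1,0,0,0,0,0,0,1]'

```text
time: 20.27
ee_pos: [0.6303, -0.1649, 0.0312]
orientation: [0.983, 0.182, 0.001, 0.0]
wrist_force: [-2.3, -0.1, 5.5]
gripper_width: 0.0615
finger_force: 65.7
```

Run:
```python
from h import *
# round nest from earlier wrist views (partial) and top
for k in('wrist7','wrist3','wrist4'):
    f=np.load(k+'.npz'); h=cv2.cvtColor(f['im'],cv2.COLOR_BGR2HSV); m=(h[...,1]>70)&(h[...,0]<20)
    q=onplane(f,np.c_[np.nonzero(m)[::-1]],.009); near=np.hypot(q[:,0]-.435,q[:,1]-.26)<.06
    mm=np.zeros_like(m); ix=np.nonzero(m); mm[ix[0][near],ix[1][near]]=1
    cs=cts(mm,200)
    if cs:
        c=max(cs,key=len); c=c[(c[:,0]>2)]; Q=onplane(f,c,.009); print(k,cv2.boundingRect(c))
        H=cv2.convexHull((Q*1000).astype(np.float32))[:,0]
        A=np.c_[2*Q,np.ones(len(Q))]; from scipy.optimize import least_squares
        s=least_squares(lambda v:np.hypot(*(H-v[:2]).T)-44,[435,260],loss='soft_l1'); print(s.x,np.abs(s.fun).max(),np.median(np.abs(s.fun)))
plan([.435,.2605,.13])
```

```text
wrist7 (3, 201, 60, 89)
[437.9620516  256.01221017] 2.7671190958370175 0.7075172720457985
wrist3 (3, 195, 53, 76)
[439.77367964 257.68670479] 2.219584469161049 0.8212718805508779
wrist4 (174, 362, 34, 38)
[440.36834055 262.31221675] 9.493872805192957 0.5179284781022773
t 20.27 tcp [ 0.6303 -0.1649  0.0312] yaw -69.1 tilt 0.15 w 0.0615 | turn wz 0.0 (alt 0.0 ) shift [ -1.003 -15.564  -3.319]
```

>>> play_rows --steps '[0,0,-0.05,0,0,0,1,0,0,-0.2,0,0,0,1,0,0,-0.5,0,0,0,1,0,0,-0.8,0,0,0,1,0,-0.2,-0.8,0,0,0,1,-0.04,-0.6,-0.6,0,0,0,1,-0.06,-0.9,-0.35,0,0,0,1,-0.06,-0.9,0,0,0,0,1,-0.06,-0.9,0,0,0,0,1,-0.06,-0.9,0,0,0,0,1,-0.06,-0.9,0,0,0,0,1,-0.06,-0.9,0,0,0,0,1,-0.06,-0.9,0,0,0,0,1,-0.06,-0.9,0,0,0,0,1,-0.06,-0.9,0,0,0,0,1,-0.06,-0.9,0,0,0,0,1,-0.06,-0.9,0,0,0,0,1,-0.06,-0.6,0,0,0,0,1,0,-0.3,0,0,0,0,1,0,0,0,0,0,0,1]'

```text
time: 21.93
ee_pos: [0.4828, 0.1544, 0.1289]
orientation: [0.983, 0.184, 0.0, -0.0]
wrist_force: [-0.1, -0.3, -1.2]
gripper_width: 0.0618
finger_force: 65.4
```

Run:
```python
from h import *
plan([.436,.259,.12]); snap('wrist',10)
```

```text
t 21.93 tcp [0.4828 0.1544 0.1289] yaw -68.8 tilt 0.05 w 0.0618 | turn wz 0.0 (alt 0.0 ) shift [-0.194 -3.815  0.3  ]
```

```bash
cat > rn.py <<'E'
from h import *
from scipy.optimize import least_squares
def rn(k):
    f=np.load(k+'.npz'); h=cv2.cvtColor(f['im'],cv2.COLOR_BGR2HSV); m=(h[...,1]>70)&(h[...,0]<20)
    ix=np.nonzero(m); q=onplane(f,np.c_[ix[::-1]],.009); near=np.hypot(q[:,0]-.436,q[:,1]-.259)<.06
    mm=np.zeros_like(m); mm[ix[0][near],ix[1][near]]=1
    c=max(cts(mm,100),key=len); print(k,cv2.boundingRect(c)); c=c[c[:,0]>2]
    H=cv2.convexHull((onplane(f,c,.009)*1000).astype(np.float32))[:,0]
    s=least_squares(lambda v:np.hypot(*(H-v[:2]).T)-44,[436,259],loss='soft_l1'); print(s.x.round(1),np.abs(s.fun).max().round(1),np.median(np.abs(s.fun)).round(2))
import sys
for k in sys.argv[1:]: rn(k)
E
python3 rn.py wrist10
```

```text
wrist10 (145, 151, 96, 91)
[437.2 260.8] 1.4 0.81
```

>>> play_rows --steps '[-0.02,-0.4,0,0,0,0,1,-0.03,-0.8,0,0,0,0,1,-0.03,-0.8,0,0,0,0,1,-0.03,-0.8,0,0,0,0,1,-0.03,-0.7,0.3,0,0,0,1,-0.02,-0.35,0.6,0,0,0,1,0,0,0.6,0,0,0,1,0,0,0.4,0,0,0,1,0,0,0,0,0,0,1,0,0,0,0,0,0,1,0,0,0,0,0,0,1]'

```text
time: 22.9
ee_pos: [0.4386, 0.258, 0.0722]
orientation: [0.983, 0.181, 0.0, -0.0]
wrist_force: [0.3, -1.1, -1.1]
gripper_width: 0.0615
finger_force: 65.5
```

```bash
python3 - <<'E'
from h import *
plan([.437,.2605,.0102]); snap('wrist',11)
E
python3 rn.py wrist11
```

```text
t 22.9 tcp [0.4386 0.258  0.0722] yaw -69.1 tilt 0.05 w 0.0615 | turn wz 0.0 (alt 0.0 ) shift [-0.022 -0.095  2.067]
wrist11 (255, 157, 119, 81)
[435.7 261.6] 2.3 0.52
```

View pics/wrist11.png

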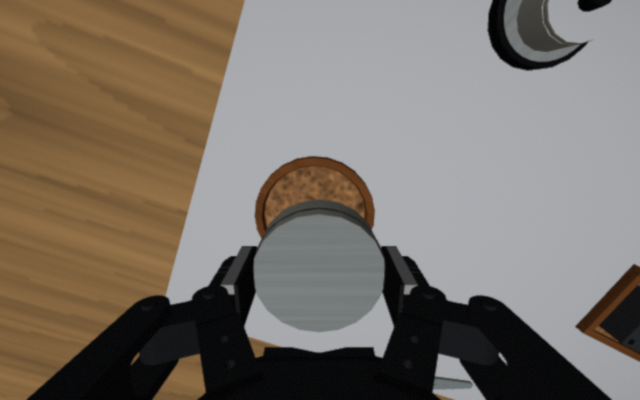

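The tin is level. The nest centre is at u≈315 and the tin's at 320, so I'll shift about -3.5 mm in y and lower.

>>> play_rows --steps '[-0.03,-0.12,0.2,0,0,0,1,0,0,0.4,0,0,0,1,0,0,0.4,0,0,0,1,0,0,0.4,0,0,0,1,0,0,0.3,0,0,0,1,0,0,0.15,0,0,0,1,0,0,0.1,0,0,0,1,0,0,0,0,0,0,1,0,0,0,0,0,0,1,0,0,0,0,0,0,1]'

```text
time: 23.78
ee_pos: [0.436, 0.2616, 0.0134]
orientation: [0.983, 0.182, 0.0, -0.0]
wrist_force: [-0.2, 0.3, -1.7]
gripper_width: 0.0614
finger_force: 65.5
```

>>> play_rows --steps '[0,0,0.03,0,0,0,1,0,0,0.03,0,0,0,1,0,0,0.03,0,0,0,1,0,0,0.02,0,0,0,1,0,0,0,0,0,0,1,0,0,0,0,0,0,1]'

```text
time: 24.28
ee_pos: [0.4357, 0.2614, 0.0101]
orientation: [0.983, 0.182, 0.0, 0.0]
wrist_force: [-2.7, -1.8, 6.1]
gripper_width: 0.0614
finger_force: 66.2
```

>>> play_rows --steps '[0,0,0,0,0,0,-0.4,0,0,0,0,0,0,-0.5,0,0,0,0,0,0,-0.55,0,0,0,0,0,0,-0.65,0,0,0,0,0,0,-0.8,0,0,0,0,0,0,-1,0,0,0,0,0,0,-1,0,0,0,0,0,0,-1,0,0,-0.3,0,0,0,-1,0,0,-0.7,0,0,0,-1,0,0,-0.8,0,0,0,-1,0,0,-0.8,0,0,0,-1,0,0,-0.8,0,0,0,-1,0,0,-0.6,0,0,0,-1,0,0,0,0,0,0,-1,0,0,0,0,0,0,-1]'

```text
time: 25.62
ee_pos: [0.4363, 0.2618, 0.1312]
orientation: [0.983, 0.182, 0.001, -0.0]
wrist_force: [0.3, 0.7, -0.3]
gripper_width: 0.0854
finger_force: 0.0
```

```bash
python3 - <<'E'
from h import *
im,d,p=snap('wrist',12); P=cloud(d,p)
m=(np.hypot(P[...,0]-.436,P[...,1]-.261)<.045)&(abs(P[...,2]-.027)<.005)
for c in cts(m,300): q=onplane(p,c,.027); print('tin',np.median(P[m][:,2]),*rect(q))
b=P[m]; print('plane',np.linalg.lstsq(np.c_[b[:,:2]-[.436,.261],np.ones(len(b))],b[:,2],rcond=None)[0])
plan([.62,-.16,.18],-69.3)
E
python3 rn.py wrist12
```

```text
tin 0.027064257378127135 [434.4 262.2] [62.8 63.2] 156.1
plane [-0.00606949 -0.00117477  0.02702317]
t 25.67 tcp [0.4356 0.2613 0.13  ] yaw -69.0 tilt 0.04 w 0.0853 | turn wz 0.05 (alt -35.95 ) shift [ 0.787 15.309 -1.666]
wrist12 (273, 146, 95, 91)
[436.1 261.9] 1.6 1.07
```

The tin sits flat, with its top at 27.0 mm. Now the box.

>>> play_rows --steps '[0,0.3,-0.4,0,0,0.05,-1,0.04,0.6,-0.6,0,0,0,-1,0.05,0.9,-0.5,0,0,0,-1,0.05,0.9,-0.2,0,0,0,-1,0.05,0.9,0,0,0,0,-1,0.05,0.9,0,0,0,0,-1,0.05,0.9,0,0,0,0,-1,0.05,0.9,0,0,0,0,-1,0.05,0.9,0,0,0,0,-1,0.05,0.9,0,0,0,0,-1,0.05,0.9,0,0,0,0,-1,0.05,0.9,0,0,0,0,-1,0.05,0.9,0,0,0,0,-1,0.05,0.9,0,0,0,0,-1,0.05,0.9,0,0,0,0,-1,0.05,0.9,0,0,0,0,-1,0.05,0.9,0,0,0,0,-1,0.04,0.7,0,0,0,0,-1,0,0,0,0,0,0,-1,0,0,0,0,0,0,-1]'

```text
time: 27.33
ee_pos: [0.6183, -0.1558, 0.1797]
orientation: [0.984, 0.178, -0.001, -0.0]
wrist_force: [-0.3, 0.1, -0.8]
gripper_width: 0.0854
finger_force: 0.0
```

Run:
```python
from h import *
im,d,p=snap('wrist',13); P=cloud(d,p)
near=(np.hypot(P[...,0]-.627,P[...,1]+.163)<.09)
m=near&(abs(P[...,2]-.024)<.006)
c=max(cts(m,300),key=len); q=onplane(p,c,.024); print('box',np.median(P[m][:,2]).round(4),*rect(q))
(cx,s,a)=cv2.minAreaRect((q*1000).astype(np.float32))
yaw=rect(q)[2]-90
h=cv2.cvtColor(im,cv2.COLOR_BGR2HSV); k=(h[...,1]>70)&(h[...,0]<20)&(np.hypot(P[...,0]-.453,P[...,1]+.256)<.085)&(P[...,2]<.02)
for c in cts(k,500): print('obl',cv2.boundingRect(c),*rect(onplane(p,c,.009)))
plan([cx[0]/1000,cx[1]/1000,.005],yaw)
```

```text
box 0.024 [ 628.7 -164.3] [95.2 63.4] 20.7
obl (292, 274, 114, 79) [ 454.7 -253.9] [ 90.  121.5] 158.0
t 27.38 tcp [ 0.6184 -0.1539  0.1799] yaw -69.3 tilt 0.11 w 0.0854 | turn wz -0.01 (alt 35.99 ) shift [0.204 0.454 5.83 ]
```

>>> play_rows --steps '[0.1,0.22,0.3,0,0,0,-1,0.1,0.22,0.7,0,0,0,-1,0,0,0.8,0,0,0,-1,0,0,0.8,0,0,0,-1,0,0,0.8,0,0,0,-1,0,0,0.6,0,0,0,-1,0,0,0,0,0,0,-1,0,0,0,0,0,0,-1,0,0,0,0,0,0,-1]'

```text
time: 28.13
ee_pos: [0.6301, -0.1634, 0.0619]
orientation: [0.984, 0.18, 0.001, 0.0]
wrist_force: [-0.7, -0.2, 0.2]
gripper_width: 0.0853
finger_force: 0.0
```

Run:
```python
from h import *
plan([.6287,-.1643,.007],-69.3)
```

```text
t 28.13 tcp [ 0.6301 -0.1634  0.0619] yaw -69.2 tilt 0.09 w 0.0853 | turn wz 0.01 (alt -35.99 ) shift [-0.059  0.011  1.829]
```

>>> play_rows --steps '[-0.05,0.01,0.3,0,0,0,-1,0,0,0.5,0,0,0,-1,0,0,0.5,0,0,0,-1,0,0,0.3,0,0,0,-1,0,0,0.2,0,0,0,-1,0,0,0,0,0,0,-1,0,0,0,0,0,0,-1,0,0,0,0,0,0,-0.7,0,0,0,0,0,0,-0.4,0,0,0,0,0,0,0,0,0,0,0,0,0,0.5,0,0,0,0,0,0,1,0,0,0,0,0,0,1]'

```text
time: 29.22
ee_pos: [0.6292, -0.1649, 0.0082]
orientation: [0.984, 0.18, 0.001, 0.0]
wrist_force: [-0.5, -0.4, 6.3]
gripper_width: 0.0622
finger_force: 66.7
```

Run:
```python
from h import *
plan([.453,-.2555,.12],-112)
```

```text
t 29.22 tcp [ 0.6292 -0.1649  0.0082] yaw -69.3 tilt 0.15 w 0.0622 | turn wz 8.54 (alt -27.46 ) shift [-4.304  5.006 -3.728]
```

>>> play_rows --steps '[0,0,-0.05,0,0,0,1,0,0,-0.2,0,0,0,1,0,0,-0.4,0,0,0.5,1,0,0,-0.6,0,0,0.9,1,0,0,-0.6,0,0,0.9,1,0,0,-0.6,0,0,0.9,1,0,0,-0.6,0,0,0.9,1,0,0,-0.5,0,0,0.9,1,0,0,-0.2,0,0,0.9,1,0,0,0,0,0,0.9,1,0,0,0,0,0,0.9,1,0,0,0,0,0,0.84,1,0,0,0,0,0,0,1,0,0,0,0,0,0,1,0,0,0,0,0,0,1]'

```text
time: 30.47
ee_pos: [0.628, -0.1646, 0.1192]
orientation: [0.982, -0.19, -0.0, -0.0]
wrist_force: [-0.4, 0.2, -1.1]
gripper_width: 0.0618
finger_force: 65.9
```

Run:
```python
from h import *
plan([.453,-.2555,.12],-112)
```

```text
t 30.47 tcp [ 0.628  -0.1646  0.1192] yaw -111.9 tilt 0.01 w 0.0618 | turn wz 0.03 (alt -35.97 ) shift [-4.272  4.995 -0.026]
```

>>> play_rows --steps '[-0.27,0.31,0,0,0,0.03,1,-0.54,0.63,0,0,0,0,1,-0.54,0.63,0,0,0,0,1,-0.54,0.63,0,0,0,0,1,-0.54,0.63,0,0,0,0,1,-0.54,0.63,0,0,0,0,1,-0.54,0.63,0,0,0,0,1,-0.5,0.6,0.3,0,0,0,1,-0.27,0.31,0.5,0,0,0,1,0,0,0.5,0,0,0,1,0,0,0.3,0,0,0,1,0,0,0,0,0,0,1,0,0,0,0,0,0,1,0,0,0,0,0,0,1,0,0,0,0,0,0,1]'

```text
time: 31.72
ee_pos: [0.4536, -0.2551, 0.072]
orientation: [0.981, -0.192, 0.001, 0.0]
wrist_force: [-0.9, 0.1, -1.1]
gripper_width: 0.0622
finger_force: 65.9
```

Run:
```python
from h import *
plan([.453,-.2555,.0112],-112); im,d,p=snap('wrist',14); o,r=tool()
h=cv2.cvtColor(im,cv2.COLOR_BGR2HSV); m=(h[...,1]>70)&(h[...,0]<20); m[:,:200]=0;m[:,440:]=0;m[260:]=0
for c in cts(m,100):
    q=onplane(p,c,.009); L=r.inv().apply(np.c_[q,np.full(len(q),o['ee_pos'][2])]-o['ee_pos']); print(cv2.boundingRect(c),'x max',L[:,0].max().round(4),'y',L[:,1].min().round(4),L[:,1].max().round(4)); 
    t=L[L[:,0]>L[:,0].max()-.003]; print('far edge slope deg',np.degrees(np.polyfit(t[:,1],t[:,0],1)[0]))
```

```text
t 31.72 tcp [ 0.4536 -0.2551  0.072 ] yaw -112.1 tilt 0.08 w 0.0622 | turn wz -0.02 (alt 35.98 ) shift [-0.017  0.02   2.025]
(257, 131, 130, 41) x max 0.0593 y -0.0427 0.0441
far edge slope deg -0.009281093420410521
(395, 0, 45, 155) x max 0.1351 y 0.0439 0.0807
far edge slope deg -0.08213322824784368
```

View pics/wrist14.png

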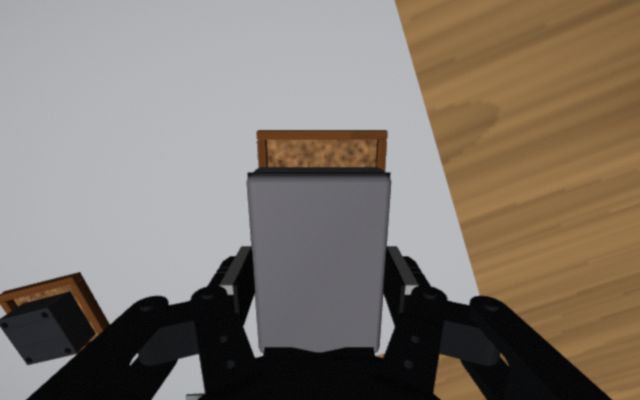

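The nest edges are parallel to the box and the offsets are under 1 mm. Lowering.

>>> play_rows --steps '[-0.01,0.03,0.2,0,0,0,1,0,0,0.4,0,0,0,1,0,0,0.4,0,0,0,1,0,0,0.4,0,0,0,1,0,0,0.3,0,0,0,1,0,0,0.15,0,0,0,1,0,0,0.06,0,0,0,1,0,0,0,0,0,0,1,0,0,0,0,0,0,1,0,0,0,0,0,0,1]'

```text
time: 32.6
ee_pos: [0.4525, -0.2561, 0.0144]
orientation: [0.981, -0.192, 0.001, 0.0]
wrist_force: [-0.4, 1.1, -0.9]
gripper_width: 0.0621
finger_force: 65.9
```

>>> play_rows --steps '[0,0,0.03,0,0,0,1,0,0,0.03,0,0,0,1,0,0,0.03,0,0,0,1,0,0,0.02,0,0,0,1,0,0,0,0,0,0,1,0,0,0,0,0,0,1]'

```text
time: 33.1
ee_pos: [0.4521, -0.256, 0.0112]
orientation: [0.981, -0.192, 0.0, 0.0]
wrist_force: [-2.8, 1.9, 6.2]
gripper_width: 0.0622
finger_force: 66.7
```

Contact, as expected. I'll release and retreat.

>>> play_rows --steps '[0,0,0,0,0,0,-0.4,0,0,0,0,0,0,-0.5,0,0,0,0,0,0,-0.55,0,0,0,0,0,0,-0.65,0,0,0,0,0,0,-0.8,0,0,0,0,0,0,-1,0,0,0,0,0,0,-1,0,0,0,0,0,0,-1,0,0,-0.3,0,0,0,-1,0,0,-0.7,0,0,0,-1,0,0,-0.8,0,0,0,-1,0,0,-0.8,0,0,0,-1,0,0,-0.8,0,0,0,-1,0,0,-0.6,0,0,0,-1,0,0,0,0,0,0,-1,0,0,0,0,0,0,-1]'

```text
time: 34.43
ee_pos: [0.4527, -0.2563, 0.1322]
orientation: [0.981, -0.192, 0.002, 0.0]
wrist_force: [0.5, 0.3, -1.0]
gripper_width: 0.0854
finger_force: 0.0
```

Run:
```python
from h import *
im,d,p=snap('wrist',15); P=cloud(d,p)
m=(np.hypot(P[...,0]-.4525,P[...,1]+.256)<.065)&(abs(P[...,2]-.027)<.005)
c=max(cts(m,300),key=len); print('box',np.median(P[m][:,2]),*rect(onplane(p,c,.027)))
b=P[m]; print('plane',np.linalg.lstsq(np.c_[b[:,:2]-[.4525,-.256],np.ones(len(b))],b[:,2],rcond=None)[0])
im,d,p=snap('scene',15); cv2.imwrite('pics/s15c.png',cv2.resize(im[140:290,140:500],None,fx=2,fy=2))
```

```text
box 0.02699290536270596 [ 452.1 -254.6] [63.2 94. ] 157.8
plane [-0.0025535   0.00042773  0.0269654 ]
```

View pics/s15c.png

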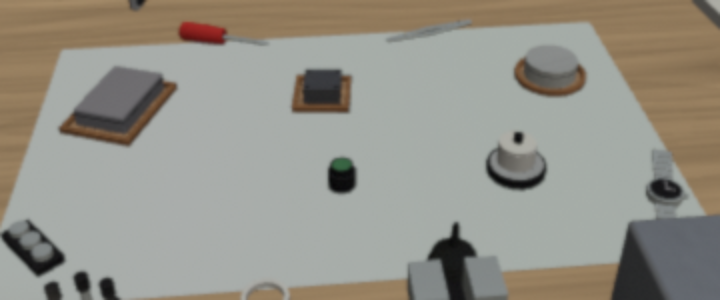

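The scene view shows all four pieces seated, at crop positions (118,100), (322,88), (551,65) and (518,155). The loupe and watch have not moved.

```bash
python3 -c "
from rig import manip; print(manip.sign_off())"
```

```text
the job is handed in; nothing more can be done
None
```

The job is handed in at about 35 s: the cover is on the holder around the movement, and the block, tin and box each sit flat in their own nests, with the loupe and watch not touched.

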